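# Press the paint-pot lids shut along the row

## Task

Shut the strip of four small paint pots: starting at the end with the hanging ear, run your shut fingertips along the row and gently press each lid fully down in turn, one pot after the next. Make it one pass: once the first lid is shut, keep the fingertips close over the row, never more than about 80 mm above the pots, until the last lid is shut. Do not lift or shove the strip, leave the three-pot strip open as it is and everything else where it lies, and finish with the hand clear.

Things in the scene. Friction and masses are not known exactly. Their poses are not given: they have to be found in the camera images.
- strip: loose strip of FOUR small paint-cake pots, 0.28 to 0.56 kg: white base bar 188 mm long (its y), 44 wide, 5 thick; four round white pots 36 mm across, 28 mm tall, centres at y = +72, +24, -24, -72 mm, x = 0. Origin: centre of its underside, z up. Ear at the +y end; lids hinge on the +x side, lips on the -x side, roughly facing the robot. It may change places with the three-pot strip
- strip_ear (a point): centre of the dark eyelet (14 mm across) in the flat, rounded hanging ear at the strip's +y end, next to pot 1; 5 mm above the table; the ear reaches 37 mm past the bar
- strip_lid1 (a joint): opening angle of the grey lid of pot 1 (pot 1 is next to the hanging ear, pot 4 is at the other end), rad: 0 = shut flat on the pot, larger = more open; starts at 0.35 to 0.65. A stiff hinge (0.05 N m, about 2 N at the press point) leaves the lid where it is put; it stops dead when shut
- strip_lid1_press (a point): on the top face of lid 1, 28 mm from its hinge line towards the lip: a good place to press. The lid is a disc 38 mm across, 4 mm thick, with a lip 14 mm wide; 47 mm from hinge line to lip end. Hinge line at strip x = +20 mm, 28.5 mm high; shut, this point is at strip x = -8 mm, 32.5 mm above the table. Its frame turns with the lid
- strip_lid2 (a joint): opening angle of the grey lid of pot 2 (pot 1 is next to the hanging ear, pot 4 is at the other end), rad: 0 = shut flat on the pot, larger = more open; starts at 0.35 to 0.65. A stiff hinge (0.05 N m, about 2 N at the press point) leaves the lid where it is put; it stops dead when shut
- strip_lid2_press (a point): on the top face of lid 2, 28 mm from its hinge line towards the lip: a good place to press. The lid is a disc 38 mm across, 4 mm thick, with a lip 14 mm wide; 47 mm from hinge line to lip end. Hinge line at strip x = +20 mm, 28.5 mm high; shut, this point is at strip x = -8 mm, 32.5 mm above the table. Its frame turns with the lid
- strip_lid3 (a joint): opening angle of the grey lid of pot 3 (pot 1 is next to the hanging ear, pot 4 is at the other end), rad: 0 = shut flat on the pot, larger = more open; starts at 0.35 to 0.65. A stiff hinge (0.05 N m, about 2 N at the press point) leaves the lid where it is put; it stops dead when shut
- strip_lid3_press (a point): on the top face of lid 3, 28 mm from its hinge line towards the lip: a good place to press. The lid is a disc 38 mm across, 4 mm thick, with a lip 14 mm wide; 47 mm from hinge line to lip end. Hinge line at strip x = +20 mm, 28.5 mm high; shut, this point is at strip x = -8 mm, 32.5 mm above the table. Its frame turns with the lid
- strip_lid4 (a joint): opening angle of the grey lid of pot 4 (pot 1 is next to the hanging ear, pot 4 is at the other end), rad: 0 = shut flat on the pot, larger = more open; starts at 0.35 to 0.65. A stiff hinge (0.05 N m, about 2 N at the press point) leaves the lid where it is put; it stops dead when shut
- strip_lid4_press (a point): on the top face of lid 4, 28 mm from its hinge line towards the lip: a good place to press. The lid is a disc 38 mm across, 4 mm thick, with a lip 14 mm wide; 47 mm from hinge line to lip end. Hinge line at strip x = +20 mm, 28.5 mm high; shut, this point is at strip x = -8 mm, 32.5 mm above the table. Its frame turns with the lid
- bigstrip: the other strip, of THREE larger pots (48 mm across, 32 mm tall, 58 mm spacing along its y; base bar 172 by 56 mm), same materials, no ear, lids standing wide open up to 92 mm above the table: to be left alone. Origin: centre of its underside
- bigstrip_lid1 (a joint): opening angle of big lid 1, rad; starts between 1.0 and 1.3; a stiff hinge as on the small lids; leave it open as it is
- bigstrip_lid2 (a joint): opening angle of big lid 2, rad; starts between 1.0 and 1.3; a stiff hinge as on the small lids; leave it open as it is
- bigstrip_lid3 (a joint): opening angle of big lid 3, rad; starts between 1.0 and 1.3; a stiff hinge as on the small lids; leave it open as it is
- can: drink can, 66 mm across, 120 mm tall, upright on the table towards the far side; origin at the centre of its underside
- crayon1: crayon in a paper sleeve, 74 mm long (its x), 11 mm thick, lying beside the four-pot strip on its lip side; origin at the centre of its underside
- candy1: wrapped sweet, 56 mm long (its x), 16 mm wide, 12 mm tall, lying beside the four-pot strip on its hinge side; origin at the centre of its underside
- crayon2: crayon like the other, lying beside the three-pot strip on its hinge side; origin at the centre of its underside
- candy2: wrapped sweet like the other, lying beside the three-pot strip on its lip side; origin at the centre of its underside

How it is judged:
By the outcome, as a careful person would: the job done as asked, in the order asked, and still so for the second after the job is handed in, with the robot touching nothing.
It also fails if it takes over 43 s, if anything falls off the work surface, if the arm or the gripper's body presses on something with over 40 N, if the wrist force passes 120 N, or if a joint passes its speed limit or range.

## Robot

A 6-joint arm with a two-finger parallel gripper is mounted at the origin on the work surface. World frame = base frame: x ahead of the robot, y to its left, z up, the work surface at z = 0. Lengths are in m, angles in rad, forces in N, time in s.
With the tool pointing down it reaches from about 0.375 to 0.9 m from the base axis. Payload 3.1 kg.
Tool frame: the origin (TCP) lies between the finger pads; the fingertips stand 17 mm ahead of it and the grasp point (between the pads) lies 2 mm behind it (robot.nose_length is the distance from the TCP to the fingertips, in m); z points along the fingers, y is the line along which they close (so a half turn about z gives the same grasp; the last joint's range is limited). The gripper opens to 87 mm and grips with 3 to 60 N. Pads are 19 mm wide; open, the fingers measure 117 mm over their backs; the gripper's body (75 mm by 190 mm) begins 51 mm behind the grasp point.
Start: joints at [-1.282, 0.527, 1.433, -0, 1.181, -0.178], TCP at [0.282, -0.558, 0.24] pointing down, gripper open.
Joint ranges: [-3.08, 3.08], [-0.75, 2.2], [0.22, 2.44], [-1.43, 4.57], [0, 2.65], [-2.85, 2.85]. Speed limits (rad/s): [2.79, 2.79, 3.14, 3.14, 3.14, 3.14].

## Interface

Orientations are given as a unit quaternion [x, y, z, w].
In Python, from rig import robot, cams gives the robot as it stands.
- The arm moves only by the shell command python3 -m pendant 'ROWS' [FORCE]. ROWS is JSON, a list of rows, each an object with "jaw": the opening, from 0 (shut) to 1 (fully open); "linear": the shift along the tool's x, y, z in cm, a list of three; "twist": the turn about the tool's z in degrees. A call has 1 to 12 rows; each row shifts and turns the commanded pose from where the row before left it, along the tool's axes as they then stand; what a row does not reach is not made up. A row lasts 1/12 s, in which the tool goes at most 41.7 mm and 7.16 degrees, less where a joint would pass 70% of its speed; a pose out of reach is approached as far as the arm can. A call is refused whole if a number of a shift passes 4.17 or a number of a turn 7.16, either way. A call with a gripper value outside its range is refused whole. The fingers move at their own pace and stop on an object; FORCE is the grip in N (left out, the last holds). Time passes only in rows, so rows that do not move let the fingers close. It gives the time, the measured TCP pose, the force, the opening and the grip force at its end, in the units of the state.
- robot.get_obs(): the state, without advancing time (a new reading comes with each control period).
- cams.camera(name): name is "scene" or "top" or "wrist"; returns a dict with "color" (400x640x3 uint8, blue, green, red), "depth" (400x640 float32, m along the optical axis (not along the pixel's ray), 0 where there is no reading), "fov_y" (degrees; the focal length in pixels is half the picture's height over the tangent of half this angle, whatever the lens; pixels are square), "cx", "cy" (the principal point, pixels), "k1" (the pictures are not rectified: a ray, as slopes to the right and down, at radius r is drawn at 1 + k1 r^2 times it, then the intrinsics apply), "view" (4x4, takes a point from world to camera coordinates). Camera axes: x right, y down, z forward; pixel columns grow to the right and rows downward; lengths in m; the calibration is good to about 2 mm. A picture is of the moment at which its call begins.
- robot.hand_in(): hands the job in; it is judged then, once.
The state is a dict: "time": time; "q": joint angles; "joint_velocities": joint speeds; "joint_torque": joint torques, N m; "position": TCP position; "tool_rot": TCP orientation; "ft_force": force on the tool from outside, world axes, zero at the start; "moment": the same for the moment, N m; "grip_width": finger opening in m; "grip_force": force on a finger pad.
Only numpy, scipy, OpenCV 4.12 (cv2) and the standard library are available. Lean on these libraries where they do the work, as an engineer would, in place of code of your own. Each camera call takes 0.05 s, during which the arm holds its last target. There are 200 camera calls.

## Working session

There is one attempt and no reset: what is moved stays moved. The work goes in short steps, Python scripts to look and compute and a shell command to move; the robot and the scene stay as the last step left them, time stands still between calls to the robot, and variables do not carry over. Pictures are saved under pics/ and viewed, at most 10 in all, crops included, and the job is handed in when it is done.

```bash
mkdir -p pics; cat > h.py <<'E'
import numpy as np, cv2
from rig import robot, cams
def shot(n):
    c=cams.camera(n); np.save(f'/tmp/{n}.npy',c,allow_pickle=True); return c
def load(n): return np.load(f'/tmp/{n}.npy',allow_pickle=True).item()
def K(c):
    f=c['color'].shape[0]/2/np.tan(np.radians(c['fov_y'])/2)
    return np.array([[f,0,c['cx']],[0,f,c['cy']],[0,0,1.]]),np.array([c['k1'],0,0,0.])
def ray(c,uv):
    k,d=K(c); p=cv2.undistortPoints(np.array(uv,float).reshape(-1,1,2),k,d).reshape(-1,2)
    return np.c_[p,np.ones(len(p))]
def toW(c,pc):
    V=np.array(c['view']); return (pc-V[:3,3])@V[:3,:3]
def plane(c,uv,z):
    r=ray(c,uv); o=toW(c,np.zeros((1,3)))[0]; d=toW(c,r)-o
    return o+d*((z-o[2])/d[:,2])[:,None]
def cloud(c):
    h,w=c['depth'].shape; vv,uu=np.mgrid[:h,:w]
    r=ray(c,np.c_[uu.ravel(),vv.ravel()]); return toW(c,r*c['depth'].reshape(-1,1)).reshape(h,w,3)
def proj(c,P):
    V=np.array(c['view']); k,d=K(c)
    return cv2.projectPoints(np.array(P,float).reshape(-1,1,3),cv2.Rodrigues(V[:3,:3])[0],V[:3,3],k,d)[0].reshape(-1,2)
E
python3 - <<'E'
from h import *
for n in('top','scene'):
    c=shot(n); cv2.imwrite(f'pics/{n}0.png',c['color']); print(n,c['fov_y'],c['k1'],toW(c,np.zeros((1,3))))
o=robot.get_obs(); print(o['time'],o['position'],o['tool_rot'],o['ft_force'],robot.nose_length)
E
```

```text
top 48.7751884161141 -0.014067149454496103 [[0.56424801 0.00154954 0.93685803]]
scene 46.3485709825156 -0.13823431391156688 [[ 1.14609261 -0.1079437   0.96977149]]
0.1 [ 0.28166373 -0.55723749  0.23865732] [ 9.72769030e-01  2.31774541e-01 -6.11957436e-05 -9.86031180e-04] [ 0.29837836 -0.74725525  0.97467003] 0.017
```

View pics/top0.png

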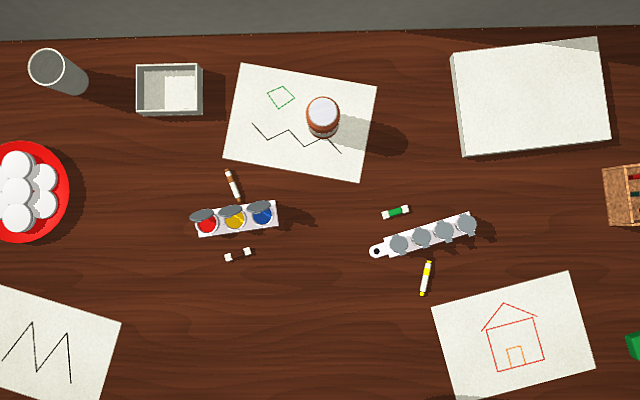

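View pics/scene0.png

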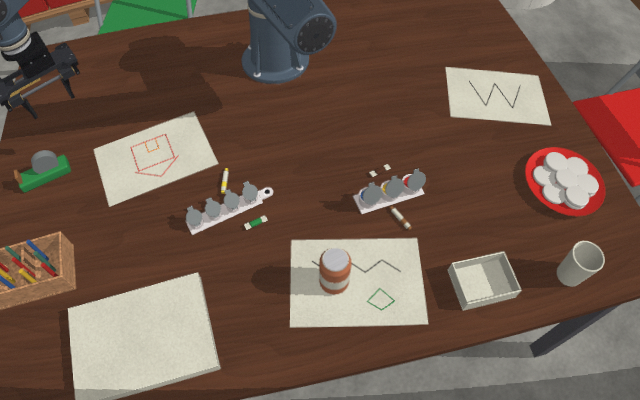

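```bash
python3 - <<'E'
from h import *
for n in('top','scene'):
    c=load(n); W=cloud(c); hsv=cv2.cvtColor(c['color'],cv2.COLOR_BGR2HSV)
    eye=np.array(plane(c,[[376,251]] if n=='top' else [[268,192]],.005))[0]
    near=(np.hypot(W[...,0]-eye[0],W[...,1]-eye[1])<.27)
    white=near&(hsv[...,1]<60)&(hsv[...,2]>90)&(W[...,2]<.075)&(W[...,1]<eye[1]+.02)
    nl,lab,st,ce=cv2.connectedComponentsWithStats(white.astype(np.uint8))
    i=1+np.argmax([st[j,4]*(np.hypot(*(plane(c,[ce[j]],.02)[0]-eye)[:2])<.15) for j in range(1,nl)])
    m=lab==i; print(n,'eye',eye,'n',st[i])
    v,u=np.nonzero(m); lo=m&(W[...,2]<.012)&(W[...,2]>0)
    v,u=np.nonzero(m&(W[...,2]<.012)); P=plane(c,np.c_[u,v],.005)
    r=cv2.minAreaRect(P[:,:2].astype(np.float32)); print('base rect',r,cv2.boxPoints(r))
    g=m&(W[...,2]>.028); Q=W[g]; print('lid pts',len(Q),Q.mean(0),np.percentile(Q[:,2],[5,50,95]))
    cr=c['color'][175:275,330:530] if n=='top' else c['color'][150:250,150:350]
    cv2.imwrite(f'pics/{n}1.png',cv2.resize(cr,None,fx=4,fy=4,interpolation=cv2.INTER_CUBIC))
E
```

```text
top eye [ 0.48322906 -0.10003905  0.005     ] n [ 369  211  108   47 2189]
base rect ((0.5122570395469666, -0.19736942648887634), (0.04523283615708351, 0.2336617112159729), 16.618030548095703) [[ 0.45717278 -0.09188635]
 [ 0.5239977  -0.31578863]
 [ 0.5673413  -0.3028525 ]
 [ 0.50051636 -0.07895023]]
lid pts 1245 [ 0.51977555 -0.21140023  0.04307297] [0.03221783 0.04294434 0.05514838]
scene eye [ 0.48602552 -0.09669716  0.005     ] n [ 186  181   88   54 1862]
base rect ((0.49148696660995483, -0.19944316148757935), (0.09235459566116333, 0.2252497375011444), 16.77493667602539) [[ 0.4147697  -0.10493831]
 [ 0.4797797  -0.32060274]
 [ 0.5682042  -0.293948  ]
 [ 0.5031942  -0.07828358]]
lid pts 942 [ 0.52227555 -0.21129921  0.0429012 ] [0.03231716 0.0426784  0.05452105]
```

View pics/top1.png

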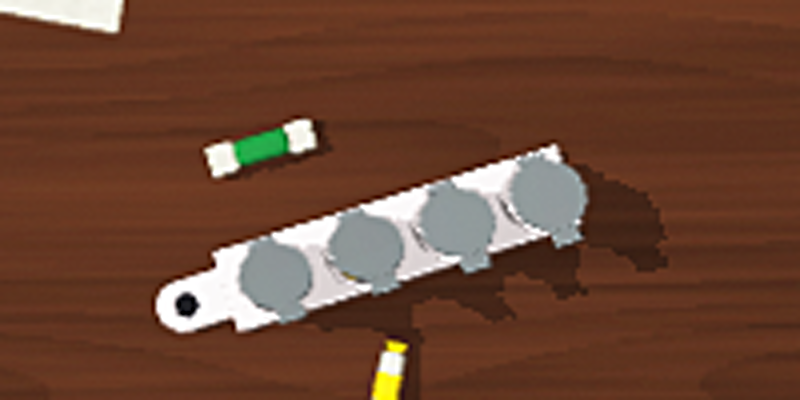

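```bash
python3 - <<'E'
from h import *
c=load('top')
P=plane(c,np.array([[213,253],[238,330],[558,146],[186.5,304],[154,304]])/4+[330,175]-.375,.005)
print(P)
d=P[0]-P[2];print(np.linalg.norm(d),np.degrees(np.arctan2(-d[0],d[1])), np.linalg.norm(P[0]-P[1]))
t=np.radians(16.65);R=np.array([[np.cos(t),-np.sin(t)],[np.sin(t),np.cos(t)]])
print((P[:,:2]@R)) # strip-aligned coords
s=load('scene');hs=s['color'].astype(int)
sub=hs[180:203,258:282].sum(2); v,u=np.nonzero((sub<150)); print(c_:=np.array([u.mean()+258,v.mean()+180]),plane(s,[c_],.005), len(u), plane(s,[c_],.005)[:,:2]@R)
for n in('top','scene'):
    c=load(n);W=cloud(c);A=W[...,:2]@R; hsv=cv2.cvtColor(c['color'],cv2.COLOR_BGR2HSV)
    m=(hsv[...,1]<70)&(W[...,2]>.026)&(W[...,2]<.08)&(abs(A[...,0]-.434)<.06)&(A[...,1]<-.23)&(A[...,1]>-.47)
    print(n,np.percentile(A[m],[1,5,50,95,99],axis=0).T)
o=robot.get_obs();print(o['position'],o['tool_rot'])
E
```

```text
[[ 0.51054956 -0.1149205   0.005     ]
 [ 0.47009254 -0.12726535  0.005     ]
 [ 0.5641878  -0.29620252  0.005     ]
 [ 0.48400802 -0.10057614  0.005     ]
 [ 0.48420899 -0.08355974  0.005     ]]
0.18905086590340317 16.482579869443292 0.042298536426978804
[[ 0.45621616 -0.2563872 ]
 [ 0.41391828 -0.25662254]
 [ 0.45566375 -0.44543726]
 [ 0.43489743 -0.23503946]
 [ 0.4399656  -0.21879409]]
[266.66666667 191.11111111] [[ 0.48266625 -0.09953892  0.005     ]] 9 [[ 0.43390911 -0.23366127]]
top [[ 0.4144502   0.41935562  0.43767962  0.45474138  0.45771246]
 [-0.43789824 -0.43013707 -0.35938301 -0.26906469 -0.26223128]]
scene [[ 0.415967    0.42116817  0.44062933  0.45749333  0.45963383]
 [-0.4383668  -0.43167399 -0.35952747 -0.27109748 -0.26356971]]
[ 0.28166373 -0.55723749  0.23865732] [ 9.72769030e-01  2.31774541e-01 -6.11957436e-05 -9.86031180e-04]
```

```bash
python3 -m pendant '[{"jaw":0,"linear":[0,0,0],"twist":5.1},{"jaw":0,"linear":[0,0,0],"twist":5.1},{"jaw":0,"linear":[2,-2.1,0],"twist":0},{"jaw":0,"linear":[2,-2.1,0],"twist":0},{"jaw":0,"linear":[2,-2.1,0],"twist":0},{"jaw":0,"linear":[2,-2.1,0],"twist":0},{"jaw":0,"linear":[2,-2.1,0],"twist":0},{"jaw":0,"linear":[2,-2.1,0],"twist":0},{"jaw":0,"linear":[2,-2.1,0],"twist":0},{"jaw":0,"linear":[2,-2.1,0],"twist":0},{"jaw":0,"linear":[2,-2.1,0],"twist":0},{"jaw":0,"linear":[2,-2.1,0],"twist":0}]' 10
cat >> h.py <<'E'
def al(t=16.65):
    t=np.radians(t); return np.array([[np.cos(t),-np.sin(t)],[np.sin(t),np.cos(t)]])
def state():
    o=robot.get_obs(); a=o['position'][:2]@al(); q=o['tool_rot']
    print('t',round(o['time'],2),'strip-rel mm',np.round((a-[.435,-.350])*1e3,1),'tip z',round((o['position'][2]-.017)*1e3,1),'yaw',round(2*np.degrees(np.arctan2(q[1],q[0])),2),'F',np.round(o['ft_force'],1),'jaw',o['grip_width'])
E
python3 -c "
from h import *
state()
c=shot('wrist');cv2.imwrite('pics/w1.png',c['color'])"
```

```text
time: 1.1
position: [0.4137, -0.2979, 0.2393]
tool_rot: [0.99, 0.144, -0.0, -0.0]
ft_force: [0.5, 0.4, -0.0]
grip_width: 0.0152
grip_force: 0.0
t 1.1 strip-rel mm [-124.   -53.9] tip z 222.3 yaw 16.59 F [ 0.5  0.4 -0. ] jaw 0.015202493282836608
```

View pics/w1.png

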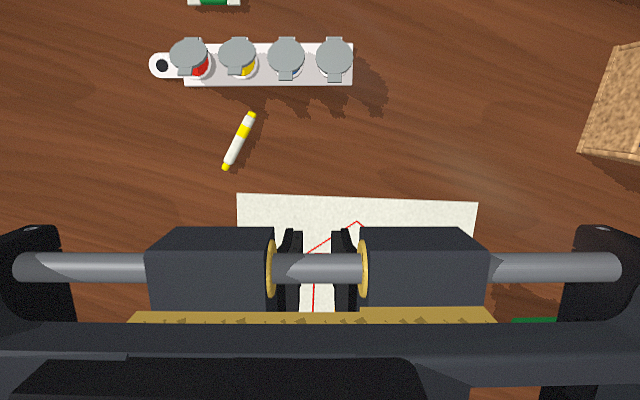

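```bash
python3 - <<'E'
from h import *
c=load('wrist')
P=plane(c,[[162,65.5],[184,86],[353,86],[353,43]],.005)
print(np.round((P[:,:2]@al()-[.435,-.35])*1e3,1))
W=cloud(c);A=(W[...,:2]@al()-[.435,-.35])*1e3;hsv=cv2.cvtColor(c['color'],cv2.COLOR_BGR2HSV)
m=(hsv[...,1]<70)&(W[...,2]>.026)&(W[...,2]<.08)&(abs(A[...,0])<45)&(abs(A[...,1])<110)
m[150:]=0
n,lab,st,ce=cv2.connectedComponentsWithStats(m.astype(np.uint8))
for i in range(1,n):
    if st[i,4]>80: print(st[i,4],np.percentile(A[lab==i],[1,99],axis=0).T.round(1),W[lab==i][:,2].max())
E
```

```text
[[  0.3 115.5]
 [-21.5  93. ]
 [-22.2 -95.7]
 [ 22.2 -94.6]]
1205 [[-16.4  22.9]
 [ 53.2  88. ]] 0.06017812984278125
1153 [[-15.9  22.5]
 [  5.8  40.2]] 0.060572149460059954
1251 [[-20.3  22.2]
 [-41.9  -7.3]] 0.05331647619943518
1275 [[-22.1  22. ]
 [-90.2 -55.4]] 0.049924158331661396
```

```bash
python3 -m pendant '[{"jaw":0,"linear":[1.5,-1.6,0],"twist":0},{"jaw":0,"linear":[1.5,-1.6,0],"twist":0},{"jaw":0,"linear":[1.5,-1.6,0.5],"twist":0},{"jaw":0,"linear":[1.5,-1.6,1.5],"twist":0},{"jaw":0,"linear":[1.5,-1.6,1.5],"twist":0},{"jaw":0,"linear":[1.5,-1.6,2],"twist":0},{"jaw":0,"linear":[1.5,-1.5,2],"twist":0},{"jaw":0,"linear":[1.1,-1.5,2],"twist":0},{"jaw":0,"linear":[0,0,2],"twist":0},{"jaw":0,"linear":[0,0,1],"twist":0},{"jaw":0,"linear":[0,0,0],"twist":0},{"jaw":0,"linear":[0,0,0],"twist":0}]'; python3 -c "
from h import *
state()"
```

```text
time: 2.15
position: [0.4885, -0.146, 0.1143]
tool_rot: [0.99, 0.144, -0.0, -0.0]
ft_force: [-0.2, -0.3, -0.1]
grip_width: 0.0006
grip_force: 0.0
t 2.15 strip-rel mm [-8.8 70.2] tip z 97.3 yaw 16.57 F [-0.2 -0.3 -0.1] jaw 0.0006381653191610451
```

```bash
python3 -m pendant '[{"jaw":0,"linear":[0,0,1.5],"twist":0},{"jaw":0,"linear":[0,0,1.5],"twist":0},{"jaw":0,"linear":[0,0,0.8],"twist":0},{"jaw":0,"linear":[0,0,0.4],"twist":0},{"jaw":0,"linear":[0,0,0.4],"twist":0},{"jaw":0,"linear":[0,0,0.4],"twist":0},{"jaw":0,"linear":[0,0,0.4],"twist":0},{"jaw":0,"linear":[0,0,0.4],"twist":0},{"jaw":0,"linear":[0,0,0.3],"twist":0},{"jaw":0,"linear":[0,0,0.2],"twist":0},{"jaw":0,"linear":[0,0,0],"twist":0},{"jaw":0,"linear":[0,0,0],"twist":0}]'; python3 -c "
from h import *
state()"
```

```text
time: 3.15
position: [0.4888, -0.1454, 0.0514]
tool_rot: [0.99, 0.144, 0.0, -0.0]
ft_force: [-0.0, -0.3, -0.5]
grip_width: 0.0005
grip_force: 0.0
t 3.15 strip-rel mm [-8.4 70.6] tip z 34.4 yaw 16.59 F [-0.  -0.3 -0.5] jaw 0.0005464885533923266
```

```bash
python3 -m pendant '[{"jaw":0,"linear":[0,0,0.1],"twist":0},{"jaw":0,"linear":[0,0,0.1],"twist":0},{"jaw":0,"linear":[0,0,0],"twist":0}]'; python3 -m pendant '[{"jaw":0,"linear":[0,0,0.1],"twist":0},{"jaw":0,"linear":[0,0,0],"twist":0}]';  python3 -c "
from h import *
state()
c=shot('wrist');cv2.imwrite('pics/w2.png',c['color'])"
```

```text
time: 3.4
position: [0.4888, -0.1455, 0.0499]
tool_rot: [0.99, 0.144, 0.0, 0.0]
ft_force: [-1.4, -0.7, 1.8]
grip_width: 0.0005
grip_force: 1.4
time: 3.57
position: [0.4888, -0.1456, 0.0497]
tool_rot: [0.99, 0.144, 0.0, 0.0]
ft_force: [-1.4, 0.3, 9.3]
grip_width: 0.0005
grip_force: 5.1
t 3.57 strip-rel mm [-8.4 70.5] tip z 32.7 yaw 16.61 F [-1.4  0.3  9.3] jaw 0.0004607846255350807
```

View pics/w2.png

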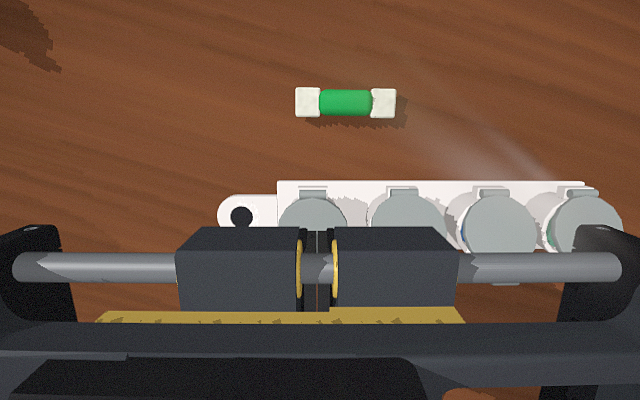

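```bash
python3 -m pendant '[{"jaw":0,"linear":[0,0,-1],"twist":0},{"jaw":0,"linear":[0,0,-1.5],"twist":0},{"jaw":0,"linear":[0,0,-1.5],"twist":0},{"jaw":0,"linear":[0,0,0],"twist":0},{"jaw":0,"linear":[0,1.2,0],"twist":0},{"jaw":0,"linear":[0,1.2,0],"twist":0},{"jaw":0,"linear":[0,1.2,0],"twist":0},{"jaw":0,"linear":[0,1.2,0],"twist":0},{"jaw":0,"linear":[0,0,0],"twist":0},{"jaw":0,"linear":[0,0,0],"twist":0}]'; python3 -c "
from h import *
state()"
python3 -m pendant '[{"jaw":0,"linear":[0,0,1],"twist":0},{"jaw":0,"linear":[0,0,0.4],"twist":0},{"jaw":0,"linear":[0,0,0.4],"twist":0},{"jaw":0,"linear":[0,0,0.4],"twist":0},{"jaw":0,"linear":[0,0,0.4],"twist":0},{"jaw":0,"linear":[0,0,0.4],"twist":0},{"jaw":0,"linear":[0,0,0.4],"twist":0},{"jaw":0,"linear":[0,0,0.3],"twist":0},{"jaw":0,"linear":[0,0,0.2],"twist":0},{"jaw":0,"linear":[0,0,0.1],"twist":0},{"jaw":0,"linear":[0,0,0],"twist":0},{"jaw":0,"linear":[0,0,0],"twist":0}]'; python3 -c "
from h import *
state()"
```

```text
time: 4.45
position: [0.5025, -0.1928, 0.088]
tool_rot: [0.99, 0.143, -0.0, -0.0]
ft_force: [-1.0, 0.6, 0.1]
grip_width: 0.0006
grip_force: 0.0
t 4.45 strip-rel mm [-8.8 21.3] tip z 71.0 yaw 16.49 F [-1.   0.6  0.1] jaw 0.0006064025093992361
time: 5.45
position: [0.5021, -0.1913, 0.0497]
tool_rot: [0.99, 0.144, -0.0, -0.0]
ft_force: [-2.8, 1.1, 10.8]
grip_width: 0.0005
grip_force: 5.4
t 5.45 strip-rel mm [-8.8 22.8] tip z 32.7 yaw 16.61 F [-2.8  1.1 10.8] jaw 0.0004589411127855265
```

Lid 2 bottomed with the same height and force. On to lids 3 and 4.

```bash
python3 -m pendant '[{"jaw":0,"linear":[0,0,-1],"twist":0},{"jaw":0,"linear":[0,0,-1.5],"twist":0},{"jaw":0,"linear":[0,0,-1.5],"twist":0},{"jaw":0,"linear":[0,0,0],"twist":0},{"jaw":0,"linear":[0,1.2,0],"twist":0},{"jaw":0,"linear":[0,1.2,0],"twist":0},{"jaw":0,"linear":[0,1.2,0],"twist":0},{"jaw":0,"linear":[0,1.2,0],"twist":0},{"jaw":0,"linear":[0,0,0],"twist":0},{"jaw":0,"linear":[0,0,0],"twist":0}]'
python3 -m pendant '[{"jaw":0,"linear":[0,0,1],"twist":0},{"jaw":0,"linear":[0,0,0.4],"twist":0},{"jaw":0,"linear":[0,0,0.4],"twist":0},{"jaw":0,"linear":[0,0,0.4],"twist":0},{"jaw":0,"linear":[0,0,0.4],"twist":0},{"jaw":0,"linear":[0,0,0.4],"twist":0},{"jaw":0,"linear":[0,0,0.4],"twist":0},{"jaw":0,"linear":[0,0,0.3],"twist":0},{"jaw":0,"linear":[0,0,0.2],"twist":0},{"jaw":0,"linear":[0,0,0.1],"twist":0},{"jaw":0,"linear":[0,0,0],"twist":0},{"jaw":0,"linear":[0,0,0],"twist":0}]'; python3 -c "
from h import *
state()
c=shot('wrist');cv2.imwrite('pics/w3.png',c['color'])"
```

```text
time: 6.28
position: [0.5161, -0.2388, 0.0879]
tool_rot: [0.99, 0.143, -0.0, -0.0]
ft_force: [-0.6, -0.3, -0.0]
grip_width: 0.0005
grip_force: 0.0
time: 7.28
position: [0.5158, -0.2374, 0.0497]
tool_rot: [0.99, 0.144, -0.0, -0.0]
ft_force: [-3.2, 1.0, 9.3]
grip_width: 0.0004
grip_force: 4.9
t 7.28 strip-rel mm [ -8.8 -25.3] tip z 32.7 yaw 16.62 F [-3.2  1.   9.3] jaw 0.00035170715937973384
```

View pics/w3.png

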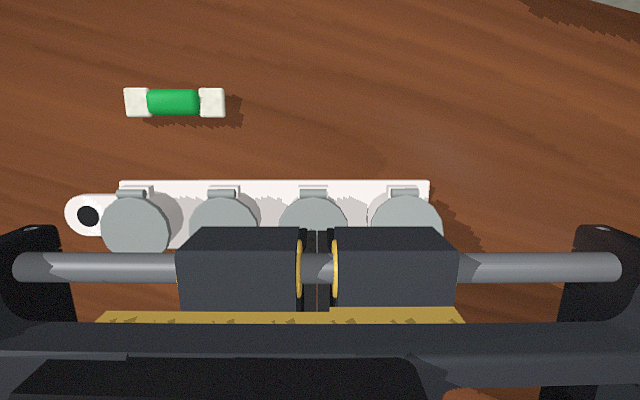

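```bash
cat > lids.py <<'E'
from h import *
import sys
c=load(sys.argv[1]);W=cloud(c);A=(W[...,:2]@al()-[.435,-.351])*1e3
hsv=cv2.cvtColor(c['color'],cv2.COLOR_BGR2HSV)
for y in(72,24,-24,-72):
    m=(hsv[...,1]<70)&(np.hypot(A[...,0]-1,A[...,1]-y)<17)&(W[...,2]>.022)&(W[...,2]<.07)
    if m.sum()<20: print(y,'hidden');continue
    G=np.c_[A[m],np.ones(m.sum())];s=np.linalg.lstsq(G,W[m][:,2]*1e3,rcond=None)[0]
    print(y,m.sum(),'slope x',s[0].round(3),'z mean',(W[m][:,2].mean()*1e3).round(1))
E
python3 lids.py wrist
```

```text
72 2833 slope x -0.028 z mean 32.5
24 1363 slope x -0.012 z mean 32.5
-24 2089 slope x -1.063 z mean 37.9
-72 1257 slope x -0.394 z mean 36.8
```

```bash
python3 -m pendant '[{"jaw":0,"linear":[0,0,-1],"twist":0},{"jaw":0,"linear":[0,0,-1.5],"twist":0},{"jaw":0,"linear":[0,0,-1.5],"twist":0},{"jaw":0,"linear":[0,0,0],"twist":0},{"jaw":0,"linear":[0,1.2,0],"twist":0},{"jaw":0,"linear":[0,1.2,0],"twist":0},{"jaw":0,"linear":[0,1.2,0],"twist":0},{"jaw":0,"linear":[0,1.2,0],"twist":0},{"jaw":0,"linear":[0,0,0],"twist":0},{"jaw":0,"linear":[0,0,0],"twist":0}]'
python3 -m pendant '[{"jaw":0,"linear":[0,0,1],"twist":0},{"jaw":0,"linear":[0,0,0.4],"twist":0},{"jaw":0,"linear":[0,0,0.4],"twist":0},{"jaw":0,"linear":[0,0,0.4],"twist":0},{"jaw":0,"linear":[0,0,0.4],"twist":0},{"jaw":0,"linear":[0,0,0.4],"twist":0},{"jaw":0,"linear":[0,0,0.4],"twist":0},{"jaw":0,"linear":[0,0,0.3],"twist":0},{"jaw":0,"linear":[0,0,0.2],"twist":0},{"jaw":0,"linear":[0,0,0.1],"twist":0},{"jaw":0,"linear":[0,0,0],"twist":0},{"jaw":0,"linear":[0,0,0],"twist":0}]'; python3 -c "
from h import *
state()
shot('wrist')";python3 lids.py wrist
```

```text
time: 8.17
position: [0.5298, -0.2847, 0.0878]
tool_rot: [0.99, 0.144, -0.0, -0.0]
ft_force: [-1.0, -0.8, 0.0]
grip_width: 0.0004
grip_force: 0.0
time: 9.17
position: [0.5295, -0.2834, 0.0497]
tool_rot: [0.99, 0.144, -0.0, -0.0]
ft_force: [-2.7, 1.3, 9.1]
grip_width: 0.0003
grip_force: 4.4
t 9.17 strip-rel mm [ -8.9 -73.3] tip z 32.7 yaw 16.61 F [-2.7  1.3  9.1] jaw 0.00033746143467787513
72 1765 slope x -0.067 z mean 32.0
24 2838 slope x -0.032 z mean 32.5
-24 1362 slope x -0.032 z mean 32.5
-72 2096 slope x -1.068 z mean 37.9
```

```bash
python3 -m pendant '[{"jaw":0,"linear":[0,0,-1],"twist":0},{"jaw":0,"linear":[0,0,-1.5],"twist":0},{"jaw":0,"linear":[0,0,-2],"twist":0},{"jaw":0,"linear":[0,0,-2.5],"twist":0},{"jaw":0,"linear":[0,0,-2.5],"twist":0},{"jaw":0,"linear":[0,0,-2.5],"twist":0},{"jaw":0,"linear":[0,1.5,-2],"twist":0},{"jaw":0,"linear":[0,2,0],"twist":0},{"jaw":0,"linear":[-1,2,0],"twist":0},{"jaw":0,"linear":[-2,2,0],"twist":0},{"jaw":0,"linear":[-2,2,0],"twist":0},{"jaw":0,"linear":[-2,2,0],"twist":0}]'
python3 -m pendant '[{"jaw":0,"linear":[-2,2.5,0],"twist":0},{"jaw":0,"linear":[-2,2.5,0],"twist":0},{"jaw":0,"linear":[-2,2.5,0],"twist":0},{"jaw":0,"linear":[-2,2.5,0],"twist":0},{"jaw":0,"linear":[0,0,0],"twist":0},{"jaw":0,"linear":[0,0,0],"twist":0}]'
python3 -c "
from h import *
state()
c=shot('top');cv2.imwrite('pics/t2.png',c['color'])";python3 lids.py top
```

```text
time: 10.22
position: [0.4955, -0.4147, 0.189]
tool_rot: [0.989, 0.145, 0.0, 0.0]
ft_force: [-0.8, -0.1, 0.0]
grip_width: 0.0005
grip_force: 0.0
time: 10.72
position: [0.4465, -0.5343, 0.1886]
tool_rot: [0.99, 0.143, 0.0, 0.0]
ft_force: [0.3, -0.2, -0.3]
grip_width: 0.0007
grip_force: 0.0
t 10.72 strip-rel mm [-160.3 -289.9] tip z 171.6 yaw 16.41 F [ 0.3 -0.2 -0.3] jaw 0.000738459598790913
72 221 slope x -0.005 z mean 33.3
24 220 slope x -0.006 z mean 33.4
-24 223 slope x -0.037 z mean 33.3
-72 219 slope x 0.004 z mean 33.5
```

View pics/t2.png

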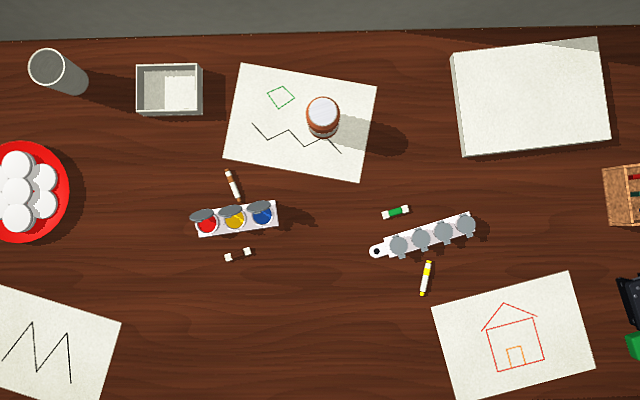

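The top view shows all four lids flat. The eyelet is still at (376, 251), and the crayons, sweets and three-pot strip are unmoved.

```bash
python3 -c "
from rig import robot
print(robot.hand_in())"
```

```text
the job is handed in; nothing more can be done
None
```

I pressed all four lids shut in order from the ear end, in one low pass at about 10 N each, and handed the job in at about 11 s; the final top view shows every lid flat, the strip and everything else unmoved, and the hand clear.

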